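# Pass the tube rack through the sprung gate of the hand-over chute

## Task

Swing the blue sprung gate of the white chute outward with one fingertip and hold it open while you push the rack of red-capped sample tubes along the chute until it is completely past the gate's red tongue, not letting the tongue touch the rack. Then let the gate spring shut behind the rack and take your hand away. Only push: the rack is never lifted or tipped, and everything else on the table stays where it is.

Things in the scene. Friction and masses are not known exactly. Their poses are not given: they have to be found in the camera images.
- chute: fixed white chute, yaw varies. Origin on the table at mid-width, under the shut gate's red tongue. x = the way the rack must travel (roughly robot's left), y = to the gate's side (roughly towards the robot). Runs x = -240 to +180 (24 mm high end wall). Channel y = -28 to +28, floor 6 mm above the table, side walls 6 thick, only 24 mm high; nothing but the gate stands higher
- gate (a joint): gate's opening, rad: 0 shut, 0.85 its stop. Its hinge lies along the chute's x; the top swings outward (+y of the chute), sprung shut: about 2 N at the rail to start, 3 to 5 N to hold at 0.65. Tongue clear of the rack from 0.55 on. Pushing the rack against the tongue does not open it
- gate_hinge (a point): point on the gate's hinge line, fixed: x = 0, y = +39, z = 6 mm in the chute's frame
- gate_rail (a point): on the inner face of the gate's blue rail above the tongue, 60 mm from the hinge line; moves with the gate. Rail: smooth 6 mm plate, x = -230 to +50 of the chute; shut, z = 54 to 100, inner face y = +36. A finger pressing it outward can slide along it. With its lower end at z = 68, the finger's outer side stands at y = +71 mm for 0.53 rad, +77 for 0.6, +88 for 0.72
- gate_tongue (a point): middle of the red tongue's inner end, on the gate; moves with it. Tongue: 6 mm thick along x (-3 to +3); shut, z = 36 to 52 and from the plate in to y = +14, across the rack's way. A finger whose lower end is 60 to 80 mm above the table passes over the tongue, open or shut, and still meets the rail and the rack's end plates
- rack_mid (a point): centre, half-way up, of the loose white rack with ten red-capped tubes, 110 mm long (along the chute), 50 wide, 84 high, 0.2 to 0.4 kg, standing in the channel before the gate. Ends: flat upright plates 50 wide, 55 mm before and behind this point, tops 90 mm above the table (caps 91). Past the tongue when this point is at x = 60 mm or more of the chute (119 at the end wall)
- rack: the same rack: origin at the centre of its underside, x along its length
- water_bottle: bystander: clear amber drinking bottle, 66 mm across, 190 tall, red cap; origin under its centre
- sanitizer: bystander: blue bottle with white cap, 60 mm across, 150 tall; origin under its centre
- swab_pot: bystander: green pot of swabs, 60 mm across, 105 tall with the swabs; origin under its centre
- tape: bystander: yellow roll of tape lying flat, 80 mm across, 20 high; origin under its centre
- thermometer: bystander: white handheld thermometer lying on its side, about 110 x 130 mm, 34 high; origin under its barrel
- stapler: bystander: red and black stapler, 120 x 32 mm, 55 high; origin under its centre
- mask_box: bystander: white and blue carton of masks, 100 x 180 mm, 100 high; origin under its centre
Not all that is in view belongs to the job. What is shaped like the rack but purple is not meant.

How it is judged:
On the way, in this order (a step that is already met when the one before it is completed fails the run):
1. the gate is held open by a finger while the rack is still before it (value of joint gate above 0.45 rad and contact force between the fingers and gate above 0.5 N and x of rack_mid in the frame of chute below -0.056 m), for 0.2 s.
2. the rack is completely past the tongue while the finger still holds the gate open (value of joint gate above 0.4 rad and contact force between the fingers and gate above 0.5 N and x of rack_mid in the frame of chute above 0.06 m), for 0.1 s.
At the end, for the whole second after the job is handed in: the rack stands flat in the channel, its centre 60 mm or more past the middle of the tongue (rear plate clear of the tongue), at rest, and the gate has shut behind it (under 0.06 rad) (x of rack_mid in the frame of chute between 0.06 and 0.126 m and y of rack_mid in the frame of chute between -0.008 and 0.008 m and z of rack_mid in the frame of chute below 0.053 m and angle between rack_mid's own z axis and vertical below 0.08 rad and value of joint gate below 0.06 rad and linear speed of rack below 0.02 m/s); the robot touches nothing.
It fails at once if the gate and the rack press on each other (over 1.5 N) (contact force between gate and rack above 1.5 N).
It fails at once if the rack is lifted (over 15 mm) or tipped (over 0.25 rad) (z of rack_mid in the frame of chute above 0.063 m or angle between rack_mid's own z axis and vertical above 0.25 rad).
It fails at once if a bystander is moved by more than 30 mm (distance of any of water_bottle, sanitizer, swab_pot, tape, thermometer, stapler, mask_box from where it was at the start of the episode above 0.03 m).
It also fails if it takes over 42 s, if anything falls off the work surface, if the arm or the gripper's body presses on something with over 40 N, if the wrist force passes 120 N, or if a joint passes its speed limit or range.

## Robot

A 6-joint arm with a two-finger parallel gripper is mounted at the origin on the work surface. World frame = base frame: x ahead of the robot, y to its left, z up, the work surface at z = 0. Lengths are in m, angles in rad, forces in N, time in s.
With the tool pointing down it reaches from about 0.375 to 0.9 m from the base axis. Payload 3.1 kg.
Tool frame: the origin (TCP) lies on the centre line of the jaws, within the pads' length; the fingertips stand robot.nose_length ahead of it and the grasp point (between the pads) lies 6 mm ahead of it (robot.nose_length is the distance from the TCP to the fingertips, in m); z points along the fingers, y is the line along which they close (so a half turn about z gives the same grasp; the last joint's range is limited). The gripper opens to 87 mm and grips with 3 to 60 N. Pads are 19 mm wide; open, the fingers measure 117 mm over their backs; the gripper's body (75 mm by 190 mm) begins 51 mm behind the grasp point.
Start: joints at [-1.391, 0.527, 1.433, -0, 1.181, -0.178], TCP at [0.219, -0.585, 0.248] pointing down, gripper open.
Joint ranges: [-3.08, 3.08], [-0.75, 2.2], [0.22, 2.44], [-1.43, 4.57], [0, 2.65], [-2.85, 2.85]. Speed limits (rad/s): [2.79, 2.79, 3.14, 3.14, 3.14, 3.14].

## Interface

Orientations are given as a unit quaternion [x, y, z, w].
In Python, from rig import robot gives the robot as it stands.
- The arm moves only by the shell command python3 -m crank 'ROWS' [FORCE]. ROWS is JSON, one flat list of numbers, 7 for each row, row after row: the shift along the tool's x, y, z in mm, then the turn, a rotation vector about the tool's x, y, z in degrees, then the closure in counts, from 0 (fully open) to 255 (shut). In form: [x, y, z, ax, ay, az, fingers, x, y, z, ax, ay, az, fingers, ...]. A call has exactly 5 rows; each row is the pose to reach, as a shift and turn from the pose commanded when the call began, along the tool's axes at that moment; what a row does not reach only later rows make up. A row lasts 1/12 s, in which the tool goes at most 41.7 mm and 7.16 degrees, less where a joint would pass 70% of its speed; a pose out of reach is approached as far as the arm can. A call with a gripper value outside its range is refused whole. The fingers move at their own pace and stop on an object; FORCE is the grip in N (left out, the last holds). Time passes only in rows, so rows that repeat a pose let the fingers close, or fill a call up. It gives the time, the measured TCP pose, the force, the opening and the grip force at its end, in the units of the state.
- robot.get_obs(): the state, without advancing time (a new reading comes with each control period).
- robot.camera(name): name is "side" or "top"; returns a dict with "pixels" (420x560x3 uint8, red, green, blue), "intrinsics" (3x3 intrinsics, pixels), "extrinsics" (4x4, takes a point from camera to world coordinates). Camera axes: x right, y down, z forward; pixel columns grow to the right and rows downward; lengths in m; the calibration is good to about 2 mm. A picture is of the moment at which its call begins. There is no depth.
- robot.hand_in(): hands the job in; it is judged then, once.
The state is a dict: "time": time; "q": joint angles; "joint_velocities": joint speeds; "joint_torque": joint torques, N m; "position": TCP position; "tool_rot": TCP orientation; "ft_force": force on the tool from outside, world axes, zero at the start; "moment": the same for the moment, N m; "grip_width": finger opening in m; "grip_force": force on a finger pad.
Only numpy, scipy, OpenCV 4.12 (cv2) and the standard library are available. Lean on these libraries where they do the work, as an engineer would, in place of code of your own. Each camera call takes 0.05 s, during which the arm holds its last target. There are 200 camera calls.

## Working session

There is one attempt and no reset: what is moved stays moved. The work goes in short steps, Python scripts to look and compute and a shell command to move; the robot and the scene stay as the last step left them, time stands still between calls to the robot, and variables do not carry over. Pictures are saved under pics/ and viewed, at most 10 in all, crops included, and the job is handed in when it is done.

```bash
mkdir -p pics; ls; python3 - <<'E'
from rig import robot
import cv2,numpy as np
for n in("top","side"):
    c=robot.camera(n); cv2.imwrite(f"pics/{n}0.png",c["pixels"][:,:,::-1]); print(n,c["intrinsics"].round(1).tolist(),c["extrinsics"].round(3).tolist())
o=robot.get_obs(); print(o["time"],o["position"],o["tool_rot"],o["grip_width"],o["ft_force"],robot.nose_length)
E
```

```text
pics
top [[451.7, 0.0, 282.5], [0.0, 451.7, 216.4], [0.0, 0.0, 1.0]] [[0.025, -0.998, 0.049, 0.458], [-1.0, -0.024, 0.01, -0.003], [-0.009, -0.049, -0.999, 1.471], [0.0, 0.0, 0.0, 1.0]]
side [[492.7, 0.0, 283.4], [0.0, 492.7, 202.2], [0.0, 0.0, 1.0]] [[-0.97, -0.126, 0.207, 0.237], [-0.242, 0.482, -0.842, 1.283], [0.006, -0.867, -0.498, 0.848], [0.0, 0.0, 0.0, 1.0]]
0.1 [ 0.21937885 -0.58457101  0.24666828] [ 9.83951333e-01  1.78434306e-01 -4.62662418e-06 -9.86580063e-04] 0.08700017186034571 [0.26183883 0.62525158 0.65075331] 0.025
```

View pics/top0.png

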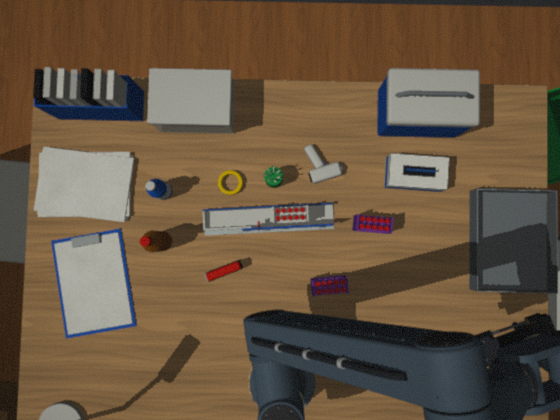

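View pics/side0.png

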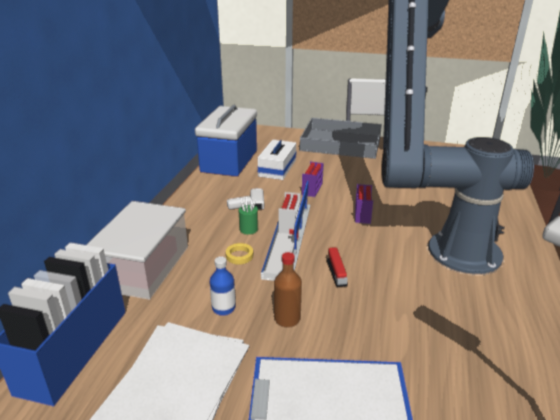

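The top picture shows the chute from about (203,220) to (334,217). Candidates for the rack are the white, red-capped one in the chute at (291,214) and two purple ones at (373,224) and (329,285). I choose the white one. Next are a close crop and the measurements.

```bash
cat > h.py <<'E'
from rig import robot
import cv2,numpy as np
def ray(c,px,z):
    K,T=c["intrinsics"],c["extrinsics"]
    d=T[:3,:3]@np.linalg.inv(K)@np.array([px[0],px[1],1.]); o=T[:3,3]
    return o+d*(z-o[2])/d[2]
def proj(c,P):
    K,T=c["intrinsics"],c["extrinsics"]
    p=K@(T[:3,:3].T@(np.asarray(P)-T[:3,3])); return p[:2]/p[2]
E
python3 - <<'E'
from h import *
c=robot.camera("top"); im=c["pixels"][:,:,::-1].copy()
hsv=cv2.cvtColor(im,cv2.COLOR_BGR2HSV)
roi=np.zeros(im.shape[:2],np.uint8); roi[195:245,195:345]=255
red=cv2.inRange(hsv,(0,120,70),(8,255,255))|cv2.inRange(hsv,(172,120,70),(180,255,255))
blue=cv2.inRange(hsv,(105,120,40),(130,255,255))
white=cv2.inRange(hsv,(0,0,110),(180,70,255))
for n,m,z in(("red",red,.091),("blue",blue,.1),("white",white,.024)):
    for k in cv2.findContours(m&roi,cv2.RETR_EXTERNAL,cv2.CHAIN_APPROX_NONE)[0]:
        if cv2.contourArea(k)<8 and n!="red": continue
        r=cv2.minAreaRect(k); b=cv2.boxPoints(r)
        print(n,np.round(r[0],1),np.round(r[1],1),[ray(c,p,z)[:2].round(3).tolist() for p in [r[0],*b]])
cv2.imwrite("pics/crop0.png",cv2.resize(im[190:250,195:345],None,fx=5,fy=5,interpolation=cv2.INTER_CUBIC))
E
```

```text
red [258.5 223.5] [1. 3.] [[0.503, 0.084], [0.498, 0.085], [0.507, 0.086], [0.507, 0.083], [0.498, 0.082]]
red [284.  217.5] [3. 4.] [[0.523, 0.006], [0.527, 0.013], [0.528, 0.0], [0.519, 0.0], [0.518, 0.012]]
red [278. 218.] [4. 4.] [[0.521, 0.025], [0.527, 0.031], [0.527, 0.019], [0.515, 0.018], [0.515, 0.031]]
red [302.  216.5] [3. 4.] [[0.527, -0.048], [0.532, -0.042], [0.532, -0.055], [0.523, -0.055], [0.523, -0.042]]
red [296. 217.] [4. 4.] [[0.525, -0.03], [0.531, -0.024], [0.532, -0.036], [0.519, -0.036], [0.519, -0.024]]
red [290. 217.] [4. 4.] [[0.525, -0.012], [0.519, -0.006], [0.531, -0.006], [0.531, -0.018], [0.519, -0.018]]
red [296.  209.5] [3. 4.] [[0.548, -0.03], [0.553, -0.023], [0.553, -0.036], [0.544, -0.036], [0.544, -0.024]]
red [290.  209.5] [3. 4.] [[0.548, -0.011], [0.552, -0.005], [0.553, -0.017], [0.543, -0.018], [0.543, -0.005]]
red [280.4 210. ] [ 4.9 11. ] [[0.546, 0.018], [0.55, 0.036], [0.556, 0.003], [0.541, 0.0], [0.535, 0.033]]
red [302. 209.] [4. 4.] [[0.55, -0.048], [0.556, -0.042], [0.557, -0.054], [0.544, -0.054], [0.544, -0.042]]
blue [287.5 226.5] [ 1.6 89.1] [[0.496, -0.005], [0.488, 0.13], [0.508, -0.14], [0.503, -0.14], [0.483, 0.13]]
white [267.4 219.2] [ 25.9 130.3] [[0.519, 0.06], [0.545, 0.272], [0.577, -0.145], [0.494, -0.151], [0.462, 0.265]]
white [292.5 214.3] [16.1 32.2] [[0.537, -0.02], [0.557, 0.034], [0.569, -0.068], [0.517, -0.074], [0.505, 0.028]]
white [324.5 211.5] [15. 17.] [[0.549, -0.122], [0.572, -0.095], [0.573, -0.149], [0.525, -0.15], [0.524, -0.096]]
```

View pics/crop0.png

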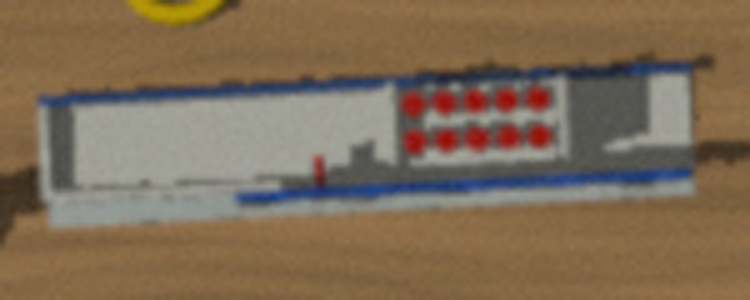

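The crop shows:
- **Rack:** white with ten red caps, centred near pixel (291,213).
- **Tongue:** at (259,224).
- **Rail:** from (243,230) to (333,225).

These agree on a chute origin of about (0.529, 0.089), its x direction (-0.077, 0.997), and the rack at x≈-0.101. The lengths match the given sizes.

Plan: set the fingers across the chute, behind the rack, with about 57 mm opening. The outer finger holds the rail while the inner finger pushes the rear plate. First I'll go to a hover.

```bash
python3 -m crank '[32.3,-22.8,0,0,0,-4.92,86, 64.6,-45.6,0,0,0,-9.84,86, 97,-68.3,0,0,0,-14.76,86, 129.3,-91.1,0,0,0,-19.68,86, 161.6,-113.9,0,0,0,-24.6,86]' 
python3 -m crank '[38.9,-7.2,0,0,0,-4.92,86, 77.7,-14.5,0,0,0,-9.84,86, 116.6,-21.7,0,0,0,-14.76,86, 155.4,-29,0,0,0,-19.68,86, 194.3,-36.2,0,0,0,-24.6,86]'
python3 -m crank '[38.4,9.6,0,0,0,-4.92,86, 76.7,19.2,0,0,0,-9.84,86, 115,28.8,0,0,0,-14.76,86, 153.4,38.4,0,0,0,-19.68,86, 191.8,48,0,0,0,-24.6,86]'
cat >> h.py <<'E'
O=np.array([.529,.089]); U=np.array([-.077,.997]); V=np.array([-.997,-.077])
def st():
    from scipy.spatial.transform import Rotation as R
    o=robot.get_obs(); d=o["position"][:2]-O; r=R.from_quat(o["tool_rot"]).as_matrix()
    print("t",round(o["time"],2),"chute xy mm",(d@U*1e3).round(1),(d@V*1e3).round(1),"tip z",((o["position"][2]-robot.nose_length)*1e3).round(1),"yaw",np.degrees(np.arctan2(r[1,0],r[0,0])).round(2),"tilt",r[:2,2].round(4),"w",round(o["grip_width"]*1e3,1),"F chute",(o["ft_force"][:2]@U).round(2),(o["ft_force"][:2]@V).round(2),o["ft_force"][2].round(2))
E
python3 -c "from h import *;st()"
```

```text
time: 0.57
position: [0.3313, -0.4201, 0.2473]
tool_rot: [0.923, 0.386, 0.0, -0.0]
ft_force: [0.5, 0.3, -0.4]
grip_width: 0.0624
grip_force: 0.0
time: 0.98
position: [0.4428, -0.2566, 0.2474]
tool_rot: [0.819, 0.573, -0.0, -0.0]
ft_force: [0.7, -0.1, 0.2]
grip_width: 0.0577
grip_force: 0.0
time: 1.4
position: [0.5542, -0.0932, 0.2474]
tool_rot: [0.678, 0.735, -0.0, -0.0]
ft_force: [0.8, -0.9, -0.3]
grip_width: 0.0577
grip_force: 0.0
t 1.4 chute xy mm -183.6 -11.1 tip z 222.4 yaw 94.61 tilt [-0.0005  0.0001] w 57.7 F chute -0.93 -0.75 -0.25
```

```bash
python3 -m crank '[0,12,20,0,0,0,86, 0,12,50,0,0,0,86, 0,12,80,0,0,0,86, 0,12,100,0,0,0,86, 0,12,108,0,0,0,86]' >/dev/null
python3 -m crank '[0,0,10,0,0,0,86, 0,0,20,0,0,0,86, 0,0,30,0,0,0,86, 0,0,40,0,0,0,86, 0,0,46,0,0,0,86]' >/dev/null
python3 - <<'E'
from h import *
st()
for n,s in(("side",(slice(160,290),slice(240,340))),("top",(slice(180,260),slice(190,350)))):
    c=robot.camera(n); cv2.imwrite(f"pics/{n}1.png",cv2.resize(c["pixels"][s][:,:,::-1],None,fx=4.5,fy=4.5,interpolation=cv2.INTER_CUBIC))
E
```

```text
t 2.23 chute xy mm -185.6 -22.2 tip z 67.8 yaw 94.34 tilt [-0.  0.] w 57.8 F chute -0.24 -0.36 -0.38
```

View pics/side1.png

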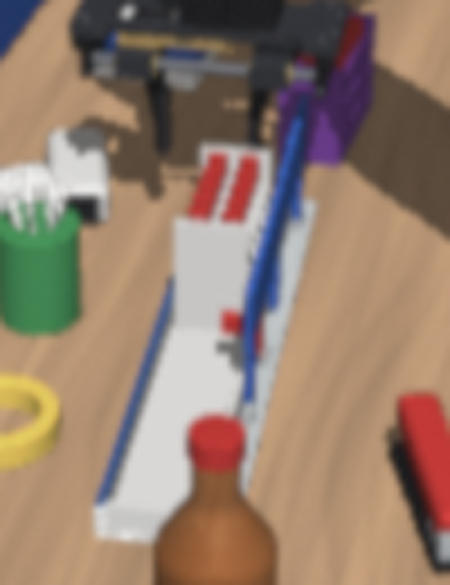

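View pics/top1.png

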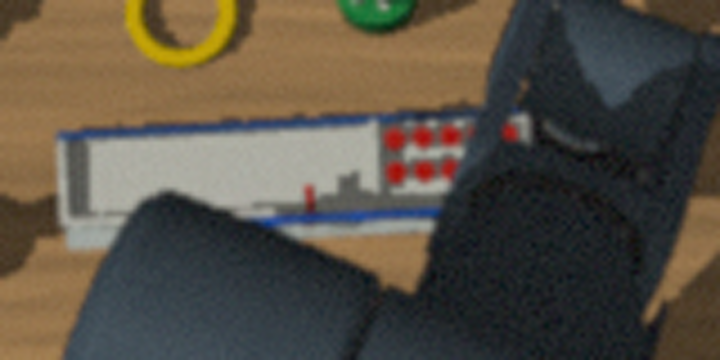

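The side crop shows both fingers hanging behind the rack, with the outer one at (260,120) inside the blue rail. The top crop shows the rack unmoved. Now I'll swing the gate open.

```bash
python3 -m crank '[0,-6,0,0,0,0,86, 0,-12,0,0,0,0,86, 0,-18,0,0,0,0,86, 0,-24,0,0,0,0,86, 0,-30,0,0,0,0,86]' >/dev/null
python3 -c "from h import *;st()"
python3 -m crank '[0,-6,0,0,0,0,86, 0,-12,0,0,0,0,86, 0,-18,0,0,0,0,86, 0,-24,0,0,0,0,86, 0,-30,0,0,0,0,86]' >/dev/null
python3 -m crank '[0,0,0,0,0,0,86, 0,0,0,0,0,0,86, 0,0,0,0,0,0,86, 0,0,0,0,0,0,86, 0,0,0,0,0,0,86]' >/dev/null
python3 - <<'E'
from h import *
st()
c=robot.camera("side"); cv2.imwrite(f"pics/side2.png",cv2.resize(c["pixels"][160:290,240:340,::-1],None,fx=4.5,fy=4.5,interpolation=cv2.INTER_CUBIC))
E
```

```text
t 2.75 chute xy mm -185.6 7.7 tip z 69.1 yaw 94.33 tilt [ 0.0021 -0.0004] w 57.5 F chute 0.59 -2.34 -1.3
t 3.58 chute xy mm -185.4 37.6 tip z 68.7 yaw 94.37 tilt [-0.     -0.0001] w 57.6 F chute -0.22 -2.44 3.88
```

View pics/side2.png

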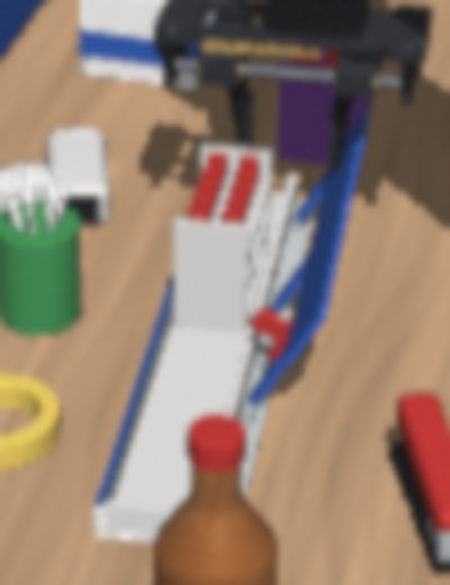

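The side crop shows the gate swung out and the tongue at crop (272,330), beside the rack's path. I'll check the angle from the tongue's tip, then start pushing gently.

```bash
python3 - <<'E'
from h import *
c=robot.camera("side"); im=c["pixels"][:,:,::-1]; hsv=cv2.cvtColor(im.copy(),cv2.COLOR_BGR2HSV)
m=(cv2.inRange(hsv,(0,120,70),(8,255,255))|cv2.inRange(hsv,(172,120,70),(180,255,255)))
r=m[224:245,290:308]; ys,xs=np.nonzero(r); xs+=290; ys+=224
print(xs.min(),xs.max(),ys.min(),ys.max())
for a in(0.45,.55,.6,.65,.7):
    pts=[]
    for y,z in((14,36),(14,52)):
        for x in (3,-3):
            dy,dz=y-39,z-6; Y=39+dy*np.cos(a)+dz*np.sin(a); Z=6+dz*np.cos(a)-dy*np.sin(a)
            P=O+U*x/1e3+V*Y/1e3; pts.append(proj(c,[*P,Z/1e3]).round(1).tolist())
    print(a,pts)
E
python3 -m crank '[4,0,0,0,0,0,86, 8,0,0,0,0,0,86, 12,0,0,0,0,0,86, 16,0,0,0,0,0,86, 18,0,0,0,0,0,86]' >/dev/null
python3 -c "from h import *;st()"
```

```text
296 304 229 239
0.45 [[293.5, 232.6], [293.8, 231.5], [295.9, 228.7], [296.2, 227.6]]
0.55 [[294.8, 232.5], [295.1, 231.4], [297.7, 228.9], [298.0, 227.8]]
0.6 [[295.4, 232.5], [295.7, 231.4], [298.6, 229.0], [298.8, 227.9]]
0.65 [[296.1, 232.5], [296.4, 231.4], [299.4, 229.2], [299.7, 228.1]]
0.7 [[296.7, 232.6], [297.0, 231.5], [300.3, 229.4], [300.6, 228.3]]
t 4.1 chute xy mm -166.9 37.5 tip z 68.5 yaw 94.4 tilt [ 0.0003 -0.0003] w 57.4 F chute -2.15 -2.64 1.19
```

The tongue tip fits about 0.65 rad, and the gate is clear. Pushing on.

```bash
python3 -m crank '[3,0,0,0,0,0,86, 6,0,0,0,0,0,86, 10,0,0,0,0,0,86, 14,0,0,0,0,0,86, 18,0,0,0,0,0,86]' >/dev/null
python3 -c "from h import *;st()"
python3 -m crank '[4,0,0,0,0,0,86, 8,0,0,0,0,0,86, 12,0,0,0,0,0,86, 16,0,0,0,0,0,86, 20,0,0,0,0,0,86]' >/dev/null
python3 - <<'E'
from h import *
st()
c=robot.camera("side"); cv2.imwrite(f"pics/side3.png",cv2.resize(c["pixels"][160:290,240:340,::-1],None,fx=4.5,fy=4.5,interpolation=cv2.INTER_CUBIC))
E
```

```text
t 4.52 chute xy mm -149.1 37.7 tip z 68.5 yaw 94.35 tilt [-0.     -0.0001] w 57.8 F chute -3.01 -1.3 1.67
t 4.93 chute xy mm -129.0 37.7 tip z 68.5 yaw 94.36 tilt [-0.0001  0.    ] w 58.0 F chute -2.45 -1.54 1.44
```

View pics/side3.png

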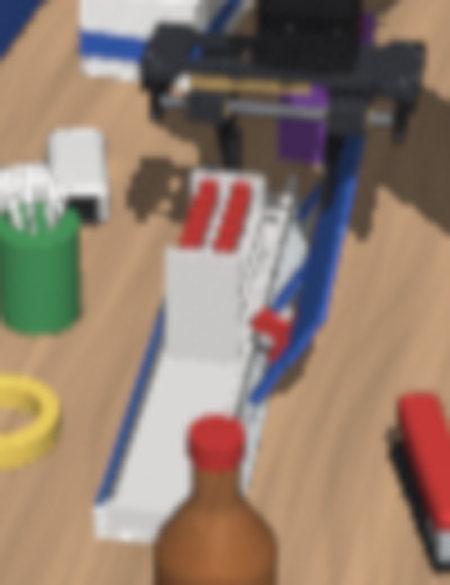

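The side crop shows the rack sliding upright, its front face at (205,300), with the tongue clear of it. Continuing.

```bash
python3 -m crank '[5,0,0,0,0,0,86, 10,0,0,0,0,0,86, 15,0,0,0,0,0,86, 20,0,0,0,0,0,86, 25,0,0,0,0,0,86]' >/dev/null
python3 -c "from h import *;st()"
python3 -m crank '[5,0,0,0,0,0,86, 10,0,0,0,0,0,86, 15,0,0,0,0,0,86, 20,0,0,0,0,0,86, 25,0,0,0,0,0,86]' >/dev/null
python3 -c "from h import *;st()"
python3 -m crank '[5,0,0,0,0,0,86, 10,0,0,0,0,0,86, 15,0,0,0,0,0,86, 20,0,0,0,0,0,86, 25,0,0,0,0,0,86]' >/dev/null
python3 - <<'E'
from h import *
st()
c=robot.camera("side"); cv2.imwrite(f"pics/side4.png",cv2.resize(c["pixels"][160:290,240:340,::-1],None,fx=4.5,fy=4.5,interpolation=cv2.INTER_CUBIC))
E
```

```text
t 5.4 chute xy mm -103.9 37.7 tip z 68.6 yaw 94.36 tilt [-0.0001 -0.    ] w 57.6 F chute -3.34 -2.88 2.39
t 5.82 chute xy mm -78.9 37.6 tip z 68.6 yaw 94.36 tilt [-0.0001 -0.    ] w 57.9 F chute -4.02 -3.98 1.11
t 6.23 chute xy mm -53.9 37.6 tip z 68.6 yaw 94.36 tilt [-0.0001 -0.    ] w 57.4 F chute -3.44 -2.74 2.03
```

View pics/side4.png

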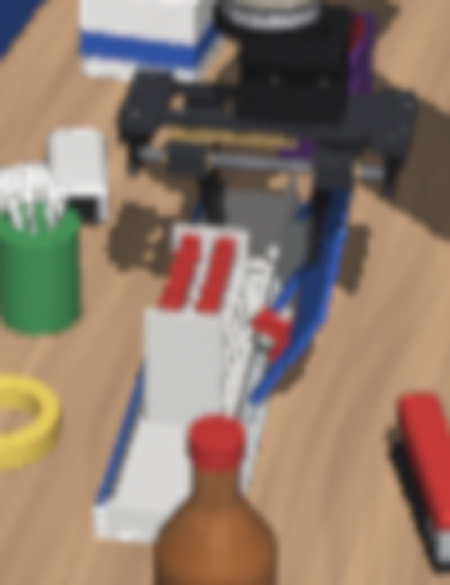

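The side crop shows the rack upright and passing the tongue at (270,325), with clearance. Finishing the push, then a hold.

```bash
python3 -m crank '[5,0,0,0,0,0,86, 10,0,0,0,0,0,86, 15,0,0,0,0,0,86, 20,0,0,0,0,0,86, 25,0,0,0,0,0,86]' >/dev/null
python3 -m crank '[5,0,0,0,0,0,86, 10,0,0,0,0,0,86, 15,0,0,0,0,0,86, 20,0,0,0,0,0,86, 25,0,0,0,0,0,86]' >/dev/null
python3 -c "from h import *;st()"
python3 -m crank '[5,0,0,0,0,0,86, 10,0,0,0,0,0,86, 14,0,0,0,0,0,86, 18,0,0,0,0,0,86, 21,0,0,0,0,0,86]' >/dev/null
python3 -m crank '[0,0,0,0,0,0,86, 0,0,0,0,0,0,86, 0,0,0,0,0,0,86, 0,0,0,0,0,0,86, 0,0,0,0,0,0,86]' >/dev/null
python3 - <<'E'
from h import *
st()
c=robot.camera("side"); im=c["pixels"][:,:,::-1]; cv2.imwrite(f"pics/side5.png",cv2.resize(im[160:290,240:340],None,fx=4.5,fy=4.5,interpolation=cv2.INTER_CUBIC))
E
```

```text
t 7.12 chute xy mm -3.9 37.6 tip z 68.5 yaw 94.36 tilt [-0.0002 -0.    ] w 57.5 F chute -3.58 -2.6 1.12
t 7.95 chute xy mm 16.9 37.7 tip z 68.5 yaw 94.3 tilt [-0.0004  0.0008] w 57.8 F chute 2.25 -2.68 1.55
```

View pics/side5.png

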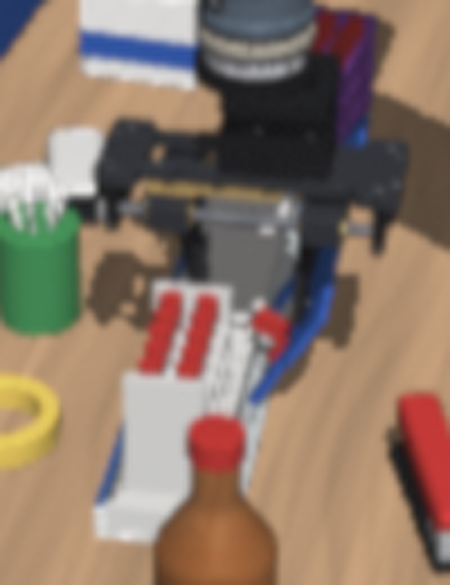

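The side crop shows the rack past the tongue at (270,325) and standing upright. I'll check its x from the caps before releasing the gate.

```bash
cat > rk.py <<'E'
from h import *
st()
c=robot.camera("side"); im=c["pixels"][:,:,::-1].copy(); hsv=cv2.cvtColor(im,cv2.COLOR_BGR2HSV)
m=(cv2.inRange(hsv,(0,120,70),(8,255,255))|cv2.inRange(hsv,(172,120,70),(180,255,255)))
r=np.zeros_like(m); r[222:248,266:292]=m[222:248,266:292]
M=cv2.moments(r,True); p=(M["m10"]/M["m00"],M["m01"]/M["m00"]); P=ray(c,p,.089)[:2]-O
print(np.round(p,1),M["m00"],"rack chute mm",(P@U*1e3).round(1),(P@V*1e3).round(1))
E
python3 rk.py
```

```text
t 8.0 chute xy mm 16.9 37.7 tip z 68.5 yaw 94.31 tilt [-0.0004  0.0006] w 58.0 F chute 2.66 -2.98 1.01
[278.9 233.9] 168.0 rack chute mm 84.8 0.1
```

Rack at x≈0.083, which matches the finger position. Next: back off, ease the gate shut, and raise the hand.

```bash
python3 -m crank '[-4,0,0,0,0,0,86, -8,0,0,0,0,0,86, -12,0,0,0,0,0,86, -16,0,0,0,0,0,86, -20,0,0,0,0,0,86]' >/dev/null
python3 -m crank '[0,6,0,0,0,0,86, 0,12,0,0,0,0,86, 0,18,0,0,0,0,86, 0,24,0,0,0,0,86, 0,30,0,0,0,0,86]' >/dev/null
python3 -m crank '[0,6,0,0,0,0,86, 0,12,0,0,0,0,86, 0,18,0,0,0,0,86, 0,24,0,0,0,0,86, 0,30,0,0,0,0,86]' >/dev/null
python3 -c "from h import *;st()"
python3 -m crank '[0,0,-8,0,0,0,86, 0,0,-25,0,0,0,86, 0,0,-50,0,0,0,86, 0,0,-80,0,0,0,86, 0,0,-110,0,0,0,86]' >/dev/null
python3 -m crank '[-20,0,-20,0,0,0,86, -50,0,-30,0,0,0,86, -80,0,-30,0,0,0,86, -110,0,-30,0,0,0,86, -140,0,-30,0,0,0,86]' >/dev/null
python3 rk.py; python3 - <<'E'
from h import *
c=robot.camera("side"); cv2.imwrite(f"pics/side6.png",cv2.resize(c["pixels"][160:330,210:360,::-1],None,fx=3.5,fy=3.5,interpolation=cv2.INTER_CUBIC))
E
```

```text
t 9.3 chute xy mm -3.3 -22.3 tip z 68.2 yaw 94.37 tilt [-0.0018  0.0001] w 57.6 F chute 0.61 0.87 0.11
t 10.13 chute xy mm -144.4 -21.8 tip z 209.6 yaw 94.39 tilt [ 0.0004 -0.0001] w 57.8 F chute 0.09 -1.03 -0.21
[279. 234.] 165.0 rack chute mm 85.0 0.4
```

View pics/side6.png

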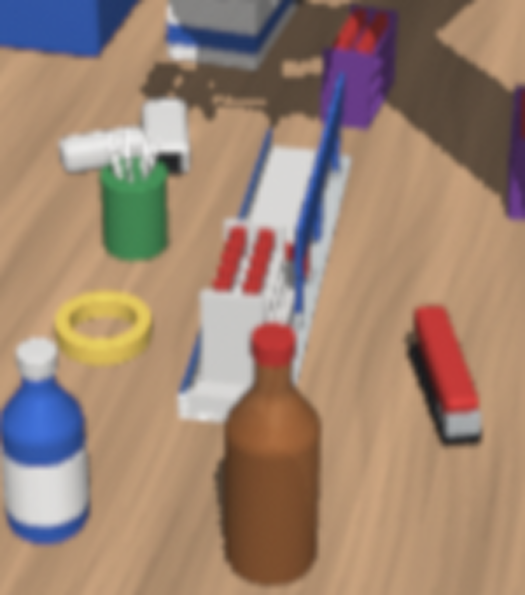

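The side crop shows the gate upright and shut behind the rack, with the tongue at (292,258). The rack stands flat, with its caps around (245,260). The hand is clear and the bystanders have not moved.

```bash
python3 -c "from rig import robot;print(robot.hand_in())"
```

```text
the job is handed in; nothing more can be done
None
```

I handed the job in at about 10 s: the rack was pushed about 85 mm past the tongue with the gate held open, then the gate sprang shut behind it and the hand was taken clear; no verdict was returned.

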